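# Run the macro lens up to its focus stop

## Task

Press down the ribbed pad in the middle of the lens carriage to free its brake and, keeping it pressed, push the carriage along the rail until its front rests against the steel stop with the two marker pins. Then let the pad spring back up so that the brake holds the carriage there. Do not force the carriage along while it is braked, do not shift the stop, and leave the figure, paint pots and other bench things where they are.

Things in the scene. Friction and masses are not known exactly. Their poses are not given: they have to be found in the camera images.
- rig: Focus rig, fixed to the bench: dark perforated plate 400 x 220 x 8 mm carrying a steel rail 40 mm wide (top 22 mm above the bench). Origin at bench level under the plate's centre. +x runs along the rail from the carriage towards the stop; z up. The plate may be turned any way.
- carriage (a joint): Slide of the lens carriage along the rig's +x, in m: 0 at the rear end of the rail (carriage centre at rig x = -0.10), growing towards the stop; starts between 0 and 0.035. Braked (a calliper under it grips the rail and holds against some 25 to 35 N) unless the pad is pressed; with the pad pressed it slides with 1 to 2 N.
- pad (a joint): Travel of the press pad, in m: 0 released (brake on), growing as it is pressed straight down, 0.008 fully down. A spring pushes it up: the brake eases off over the first 3 mm and is free from 3 mm down (about 7 N); about 10 N holds the pad fully down.
- pad_top (a point): Middle of the top face of the grey press pad, which is the middle of the carriage: 48 mm above the bench when released, 40 mm when fully down. The pad is 62 mm along the rail x 40 mm wide; a rib 4 mm thick and 8 mm high stands across each end, leaving a flat 54 mm long between the ribs. Moves with carriage and pad.
- carriage_front (a point): Middle of the carriage's front end face, 60 mm ahead of the carriage centre, 30 mm above the bench. This face meets the stop. The carriage is a flat aluminium slab 120 mm (along the rail) x 96 mm x 12 mm, its top 36 mm above the bench, with a short black lens barrel of 38 mm diameter, axis along the rail, on its front end (from 36 to 59 mm ahead of the carriage centre, top 79 mm above the bench).
- stop (a joint): The stop is a plain steel block 18 mm x 56 mm clamped astride the rail, its top 36 mm above the bench, with wings to both sides carrying upright steel marker pins of 10 mm diameter, 120 mm apart, tops 54 mm above the bench. Joint value in m: its near face lies at rig x = 0.07 + value (0 to 0.05 at the start). Clamped; it slips if pushed with more than about 35 N.
- stop_face (a point): Middle of the near face of the stop, 30 mm above the bench, rig axes (x along the rail, away from the carriage). When the carriage touches it, carriage_front and stop_face coincide along x.
- figure: Small caped figure, 48 mm tall on a 33 mm round base, standing loose on the plate beyond the stop. Origin under its base. Leave alone.
- pot_a: Paint pot, 35 mm diameter, 42 mm tall, loose on the plate beside the rail. Origin under its base. Leave alone.
- pot_b: Paint pot like pot_a, on the plate at the rail's other side. Leave alone.
- pot_c: Paint pot like pot_a, on the bench beside the plate. Leave alone.
- thinner: Jar, 42 mm diameter, 75 mm tall, on the bench beside the plate. Origin under its base. Leave alone.
- rinse_cup: White cup, 60 mm diameter, 60 mm tall, on the bench beside the plate. Origin under its base. Leave alone.
- handle: Turned cork painting handle, 36 mm diameter, 50 mm tall, standing on the bench beside the plate. Origin under its base. Leave alone.

How it is judged:
By the outcome, as a careful person would: the job done as asked, in the order asked, and still so for the second after the job is handed in, with the robot touching nothing.
It also fails if it takes over 43 s, if anything falls off the work surface, if the arm or the gripper's body presses on something with over 40 N, if the wrist force passes 120 N, or if a joint passes its speed limit or range.

## Robot

A 6-joint arm with a two-finger parallel gripper is mounted at the origin on the work surface. World frame = base frame: x ahead of the robot, y to its left, z up, the work surface at z = 0. Lengths are in mm, angles in rad, forces in N, time in s.
With the tool pointing down it reaches from about 350 to 875 mm from the base axis. Payload 4.2 kg.
Tool frame: the origin (TCP) lies at the very end of the fingers, on their centre line; the grasp point (between the pads) lies 19 mm behind it (pinch_z is the distance from the TCP to the grasp point, in mm); z points along the fingers, y is the line along which they close (so a half turn about z gives the same grasp; the last joint's range is limited). The gripper opens to 85 mm and grips with 20 to 120 N. Pads are 22 mm wide; open, the fingers measure 114 mm over their backs; the gripper's body (76 mm by 85 mm) begins 54 mm behind the grasp point. The pads swing forward as they close: fully open they stand 13 mm farther back than shut.
Start: joints at [-0.948, 0.385, 0.008, 0, -1.194, -0.259], TCP at [222.407, -584.067, 231.312] pointing down, gripper open.
Joint ranges: [-3.14, 3.14], [-1.21, 2.06], [-1.07, 1.41], [-3.16, 2.05], [-2.99, -0.16], [-3.1, 3.1]. Speed limits (rad/s): [2.79, 2.79, 3.14, 3.14, 3.14, 3.14].

## Interface

Orientations are given as a unit quaternion [x, y, z, w].
In Python, from bench import * gives the robot as it stands.
- The arm moves only by the tool arm_command, never from a script. Its argument "steps" is one flat list of numbers, 4 for each row, row after row: the shift along the tool's x, y, z in m, then the turn about the tool's z in rad. In form: [tx, ty, tz, roll, tx, ty, tz, roll, ...]. A call has 1 to 20 rows; each row shifts and turns the commanded pose from where the row before left it, along the tool's axes as they then stand; what a row does not reach is not made up. A row lasts 1/8 s, in which the tool goes at most 62.5 mm and 10.7 degrees, less where a joint would pass 70% of its speed; a pose out of reach is approached as far as the arm can. A call with a gripper value outside its range is refused whole. "grip" is the finger opening in m, from 0 to 0.0854, set as the call begins (left out, the last holds). The fingers move at their own pace and stop on an object; the grip force is fixed at half the most. Time passes only in rows, so rows that do not move let the fingers close. It gives the time, the measured TCP pose, the force, the opening and the grip force at its end, in the units of the state.
- read_state(): the state, without advancing time (a new reading comes with each control period).
- get_image(name): name is "scene" or "top"; returns the picture (384x512x3 uint8, red, green, blue); there is no depth.
- get_calibration(name): a dict with "camera_matrix" (3x3 intrinsics, pixels), "cam_to_world" (4x4, takes a point from camera to world coordinates). Camera axes: x right, y down, z forward; pixel columns grow to the right and rows downward; lengths in mm; the calibration is good to about 2 mm. A picture is of the moment at which its call begins. get_calibration takes no time and is no camera call.
- job_done(): hands the job in; it is judged then, once.
The state is a dict: "clock": time; "joints": joint angles; "joint_vel": joint speeds; "joint_efforts": joint torques, N m; "position": TCP position; "ee_rot": TCP orientation; "contact_force": force on the tool from outside, world axes, zero at the start; "wrist_torque": the same for the moment, N m; "gripper_width": finger opening in mm; "grasp_force": force on a finger pad.
Only numpy, scipy, OpenCV 4.12 (cv2) and the standard library are available. Lean on these libraries where they do the work, as an engineer would, in place of code of your own. Each camera call takes 0.05 s, during which the arm holds its last target. There are 200 camera calls.

## Working session

There is one attempt and no reset: what is moved stays moved. The work goes in short steps, Python scripts to look and compute and a tool call to move; the robot and the scene stay as the last step left them, time stands still between calls to the robot, and variables do not carry over. Pictures are saved under pics/ and viewed, at most 10 in all, crops included, and the job is handed in when it is done.

Besides the shell and the picture viewer there is one more tool, called in YAML: its name, and indented under it one key for each argument. arm_command: Moves the arm, as the interface text tells. Its arguments: {"type":"object","properties":{"steps":{"type":"array","items":{"type":"number"}},"grip":{"type":"number"}},"required":["steps"]}

```bash
mkdir -p pics
python3 - <<'E'
from bench import *
import cv2
for n in ("top","scene"):
    cv2.imwrite(f"pics/{n}0.png",get_image(n)[:,:,::-1])
    c=get_calibration(n);print(n,c)
s=read_state();print(s)
E
```

```text
top {'camera_matrix': array([[461.87986657,   0.        , 259.78387948],
       [  0.        , 461.87986657, 192.34440609],
       [  0.        ,   0.        ,   1.        ]]), 'cam_to_world': array([[ 2.00014273e-02, -9.84579764e-01,  1.73789044e-01,
         4.37135153e+02],
       [-9.99775928e-01, -1.84914808e-02,  1.03033409e-02,
         2.97240536e+01],
       [-6.93084423e-03, -1.73956184e-01, -9.84729003e-01,
         9.18475667e+02],
       [ 0.00000000e+00,  0.00000000e+00,  0.00000000e+00,
         1.00000000e+00]])}
scene {'camera_matrix': array([[406.61069656,   0.        , 251.94751103],
       [  0.        , 406.61069656, 188.29219511],
       [  0.        ,   0.        ,   1.        ]]), 'cam_to_world': array([[-7.49079864e-01,  3.82434008e-01, -5.40946936e-01,
         9.71606969e+02],
       [ 6.62189451e-01,  4.08068199e-01, -6.28478700e-01,
         4.90960347e+02],
       [-1.96083863e-02, -8.28990093e-01, -5.58919437e-01,
         4.77240853e+02],
       [ 0.00000000e+00,  0.00000000e+00,  0.00000000e+00,
         1.00000000e+00]])}
{'clock': 0.1, 'joints': array([-9.48382283e-01,  3.85472794e-01,  6.76602560e-03, -4.30444624e-04,
       -1.19399735e+00, -2.58573007e-01]), 'joint_vel': array([-0.00155609, -0.00284452,  0.00278786,  0.00119015, -0.00165501,
        0.00018919]), 'joint_efforts': array([-6.33808304e-04, -3.93319881e+01,  1.88928062e+01,  4.19794679e+00,
       -2.59660708e-03,  1.51937957e-05]), 'position': array([ 222.23138017, -583.60029873,  230.33717519]), 'ee_rot': array([-1.80840574e-01,  9.83511940e-01,  9.48136407e-04, -2.25776073e-04]), 'contact_force': array([ 0.23771046, -0.39380954, -0.138675  ]), 'wrist_torque': array([0.01211224, 0.00697583, 0.00120159]), 'grasp_force': 0.0, 'gripper_width': 85.30017477576513}
```

View pics/top0.png

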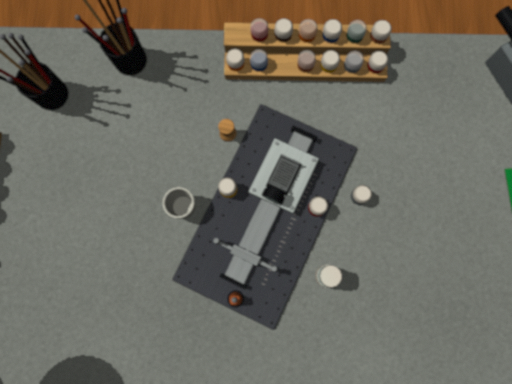

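View pics/scene0.png

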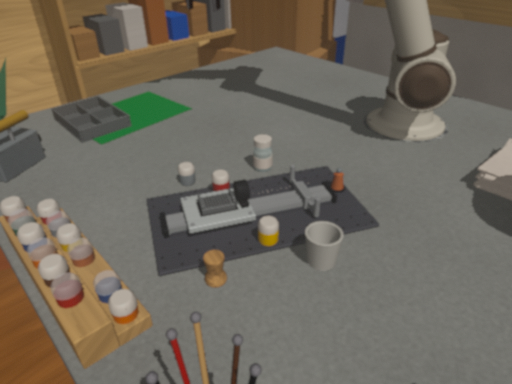

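The top view shows the plate with corners near (262,105), (357,150), (275,328) and (174,278). The pad is near (285,173), with the barrel at (277,193). The stop pins are near (216,241) and (275,268), so the rail's +x runs down and left in the image, towards the robot.

```bash
cat > h.py <<'E'
from bench import *
import cv2, numpy as np
def ray(n,uv,z):
    c=get_calibration(n);K=c["camera_matrix"];T=c["cam_to_world"]
    d=T[:3,:3]@np.linalg.solve(K,[uv[0],uv[1],1.]);o=T[:3,3]
    return o+d*(z-o[2])/d[2]
def pix(n,p):
    c=get_calibration(n);T=c["cam_to_world"];q=c["camera_matrix"]@(T[:3,:3].T@(np.asarray(p,float)-T[:3,3]))
    return q[:2]/q[2]
E
python3 - <<'E'
from h import *
im=cv2.imread("pics/top0.png");g=cv2.cvtColor(im,6)
m=(g<62).astype(np.uint8);m[:95]=0;m[340:]=0;m[:,:165]=0;m[:,370:]=0
m=cv2.morphologyEx(m,cv2.MORPH_OPEN,np.ones((3,3)))
cs,_=cv2.findContours(m,0,2);c=max(cs,key=cv2.contourArea)
r=cv2.minAreaRect(cv2.convexHull(c));b=cv2.boxPoints(r)
P=np.array([ray("top",p,8) for p in b]);print(b,P,[np.linalg.norm(P[i]-P[i-1]) for i in range(4)],P.mean(0))
cv2.imwrite("pics/crop.png",cv2.resize(im[100:300,190:340],None,fx=4,fy=4,interpolation=cv2.INTER_CUBIC)[:600] if 0 else cv2.resize(im[125:275,190:340],(600,600),interpolation=cv2.INTER_CUBIC))
E
```

```text
[[220.96585 181.90732]
 [257.58047 102.57561]
 [356.8878  148.40976]
 [320.27316 227.74147]] [[ 617.66373172  117.72903305    8.        ]
 [ 786.67302395   47.5974562     8.        ]
 [ 692.20888707 -156.31393731    8.        ]
 [ 529.14562063  -81.51217046    8.        ]] [np.float64(218.01952473613747), np.float64(182.9824552626224), np.float64(224.7294585876099), np.float64(179.40159749418632)] [656.42281584 -18.12490463   8.        ]
```

View pics/crop.png

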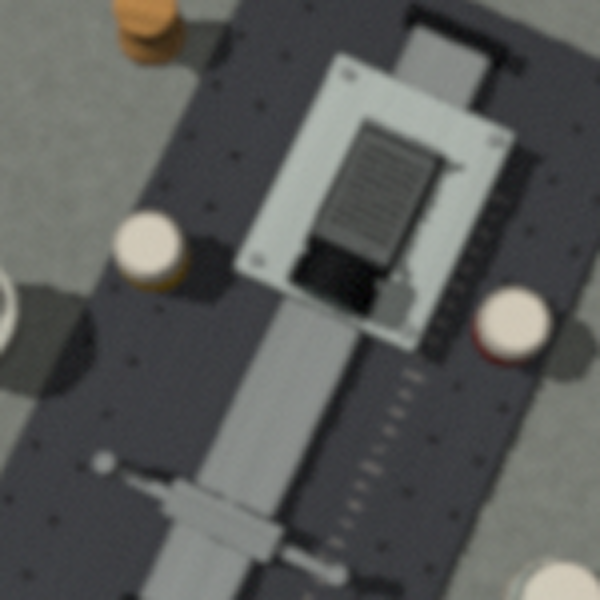

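The enlarged crop shows the slab corners at (338,53), (515,132), (413,350) and (236,270). The pin tops are at (103,462) and (338,573), and the stop's near top edge runs from (178,480) to (282,528). I'll turn these into positions.

Run:
```python
from h import *
t=lambda a,z:np.array([ray("top",((p[0]+.5)/4-.5+190,(p[1]+.5)/4-.5+125),z)[:2] for p in a])
n=np.linalg.norm
S=t([(338,53),(515,132),(413,350),(236,270)],36)
print("slab",S.round(1).tolist(),[n(S[i]-S[i-1]).round(1) for i in range(4)])
C=S.mean(0);d1=(S[2]+S[3]-S[0]-S[1]);d1/=n(d1)
PN=t([(103,462),(338,573)],54);w=PN[1]-PN[0];print("pins",PN.round(1).tolist(),n(w))
w/=n(w);d2=np.array([w[1],-w[0]]);d2*=np.sign(d2@d1)
PL=np.array([ray("top",p,8)[:2] for p in[(262,105),(357,150),(275,328),(174,278)]])
d3=PL[2]+PL[3]-PL[0]-PL[1];print("plate",[n(PL[i]-PL[i-1]).round(1) for i in range(4)],PL.mean(0));d3/=n(d3)
for d in(d1,d2,d3):print(d,np.degrees(np.arctan2(d[1],d[0])))
d=d1+d2+d3;d/=n(d);c0=PL.mean(0);nn=np.array([-d[1],d[0]])
E=t([(178,480),(282,528)],36).mean(0)
R=t([(440,28),(195,545)],22)
for k,p in dict(C=C,front=(S[2]+S[3])/2,stopedge=E,pins=PN.mean(0),).items():print(k,p,(p-c0)@d,(p-c0)@nn)
print("gap",(E-(S[2]+S[3])/2)@d,"pad from C 0? scene proj",pix("scene",[*C,48]),pix("top",[*C,48]))
print("target yaw",np.degrees(np.arctan2(d[1],d[0])))
s=read_state();from scipy.spatial.transform import Rotation as Ro
print(Ro.from_quat(s["ee_rot"]).as_matrix().round(3))
```

```text
slab [[703.0, 12.7], [664.3, -74.7], [555.4, -25.5], [592.9, 60.6]] [np.float64(120.0), np.float64(95.7), np.float64(119.5), np.float64(93.9)]
pins [[497.5, 119.9], [448.6, 9.5]] 120.80681279577357
plate [np.float64(391.6), np.float64(215.7), np.float64(387.8), np.float64(216.7)] [558.16438555  22.31144518]
[-0.91408813  0.40551559] 156.07655950732467
[-0.91417002  0.40533095] 156.08813239086274
[-0.90859945  0.41766859] 155.31251717540673
C [628.8960161   -6.72043284] -76.41770018646667 -2.479636967140274
front [574.16205246  17.56111579] -16.54006104275324 -2.2175113548348553
stopedge [480.12874281  60.79792366] 86.95296516313613 -3.154744618118334
pins [473.05204513  64.67191035] 94.99551484319508 -3.7909973198744518
gap 103.49302620588938 pad from C 0? scene proj [216.45597601 200.23817757] [283.81098432 173.29843145]
target yaw 155.82573807276069
[[-0.935 -0.356 -0.001]
 [-0.356  0.935  0.002]
 [ 0.     0.002 -1.   ]]
```

Everything agrees with the given sizes: the slab measures 120 x 95 mm, the pins are 120.8 mm apart and the rail yaw is 156.1°. The carriage centre is at (629,-7) and the gap to the stop is about 103 mm. I'll move above the pad with the fingers shut and turn tool x along the rail.

arm_command:
  steps: [-0.02,0.0138,0,0,-0.03,0.0207,0,0,-0.04,0.0276,0,0,-0.04,0.0276,0,0,-0.04,0.0276,0,0,-0.04,0.0276,0,0,-0.04,0.0276,0,0,-0.04,0.0276,0,0,-0.04,0.0276,0,0,-0.04,0.0276,0,0,-0.04,0.0276,0,0,-0.04,0.0276,0,0,-0.04,0.0276,0,0,-0.04,0.0276,0,0,-0.03,0.0207,0,0,-0.02,0.0138,0,0,0,0,0.03,0.16,0,0,0.03,0.18,0,0,0.03,0.18,0,0,0.03,0.18]
  grip: 0

```text
clock: 2.6
position: [621.7, -4.1, 110.3]
ee_rot: [0.171, 0.985, -0.0, -0.0]
contact_force: [0.3, 0.0, -0.3]
gripper_width: -0.1
grasp_force: 0.0
```

arm_command:
  steps: [0,0,0.01,0.081,0,0,0.01,0,0,0,0,0,0,0,0,0]

```text
clock: 3.1
position: [622.5, -3.7, 92.0]
ee_rot: [0.207, 0.978, 0.0, 0.001]
contact_force: [0.2, -0.0, -0.9]
gripper_width: -0.0
grasp_force: 0.0
```

Run:
```python
from h import *
a=get_image("top")[:,:,::-1];b=get_image("scene")[:,:,::-1]
A=cv2.resize(np.ascontiguousarray(a[110:290,190:370]),(400,400),interpolation=2);B=cv2.resize(np.ascontiguousarray(b[100:280,140:320]),(400,400),interpolation=2)
cv2.imwrite("pics/h1.png",np.hstack([A,B]))
from scipy.spatial.transform import Rotation as Ro
s=read_state();R=Ro.from_quat(s["ee_rot"]).as_matrix();print(s["clock"],s["position"],s["contact_force"],s["gripper_width"],R.round(4).tolist())
e=np.array([621.6,-3.5,60])-s["position"];print("tool err to (hover)",R.T@e)
```

```text
3.2 [622.51864979  -3.62998965  92.14089558] [0.44564768 0.28277874 1.12325732] 0.05405168155035422 [[-0.9144, 0.4049, 0.0015], [0.4049, 0.9144, 0.0003], [-0.0013, 0.0009, -1.0]]
tool err to (hover) [ 0.93382689 -0.28219991 32.13948217]
```

View pics/h1.png

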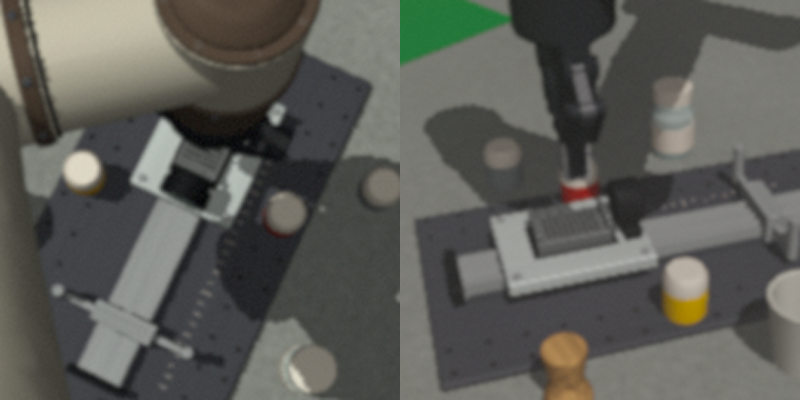

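The tip hovers over the front half of the pad, in line with the rail, and the barrel is clear. I'll lower it to just above the pad's flat.

arm_command:
  steps: [0,0,0.01,0,0,0,0.01,0,0,0,0.01,0,0,0,0.004,0,0,0,0.003,0,0,0,0.002,0,0,0,0,0,0,0,0,0]

```text
clock: 4.2
position: [622.2, -3.6, 52.6]
ee_rot: [0.207, 0.978, 0.0, 0.0]
contact_force: [0.1, -1.0, -0.4]
gripper_width: 0.1
grasp_force: 0.0
```

Run:
```python
from h import *
b=get_image("scene")[:,:,::-1]
s=read_state();p=s["position"];q=pix("scene",p)
print(s["clock"],p,s["contact_force"],q)
B=cv2.resize(np.ascontiguousarray(b[140:240,170:290]),(720,600),interpolation=2)
cv2.imwrite("pics/h2.png",B)
```

```text
4.25 [622.19901538  -3.65221315  52.59720331] [ 0.18539581 -0.04113519  0.21510452] [220.25167975 197.42830438]
```

View pics/h2.png

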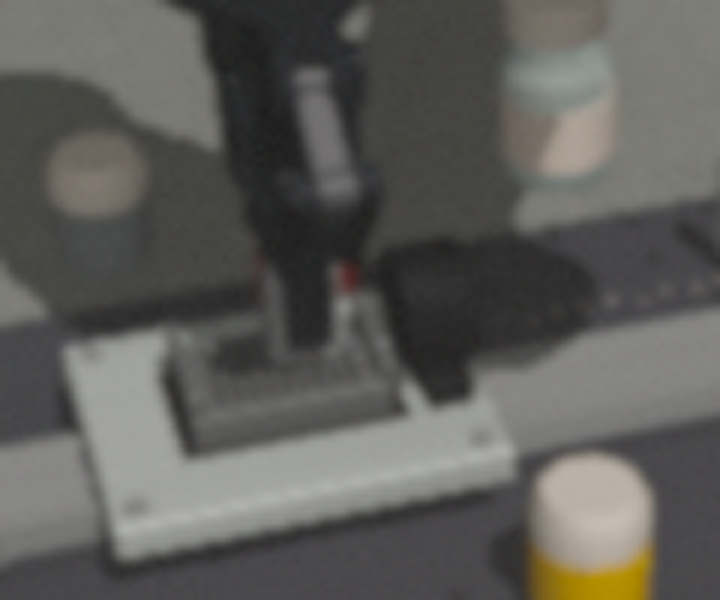

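The tip sits between the ribs, in the front half of the pad, near (300,345) in the crop. It clears the barrel, so I'll press straight down.

arm_command:
  steps: [0,0,0.002,0,0,0,0.002,0,0,0,0.002,0,0,0,0.002,0,0,0,0,0,0,0,0,0]

```text
clock: 5.0
position: [622.6, -3.9, 45.7]
ee_rot: [0.207, 0.978, -0.0, 0.001]
contact_force: [-1.1, -0.3, 6.4]
gripper_width: 0.0
grasp_force: 3.4
```

arm_command:
  steps: [0,0,0.001,0,0,0,0.0015,0,0,0,0,0,0,0,0,0]

```text
clock: 5.5
position: [622.9, -4.0, 43.6]
ee_rot: [0.207, 0.978, -0.0, 0.001]
contact_force: [-1.1, -1.0, 8.2]
gripper_width: -0.0
grasp_force: 4.1
```

arm_command:
  steps: [0,0,0.0015,0,0,0,0,0,0.002,0,0,0,0.003,0,0,0,0.004,0,0,0,0.004,0,0,0,0.004,0,0,0,0.003,0,0,0,0,0,0,0]

```text
clock: 6.62
position: [605.3, 4.0, 42.6]
ee_rot: [0.207, 0.978, 0.0, 0.002]
contact_force: [-1.5, -2.7, 8.6]
gripper_width: 0.1
grasp_force: 4.3
```

Run:
```python
from h import *
b=get_image("scene")[:,:,::-1]
s=read_state();p=s["position"];print(s["clock"],p,s["contact_force"])
B=cv2.resize(np.ascontiguousarray(b[140:260,170:330]),(800,600),interpolation=2)
cv2.imwrite("pics/h3.png",B)
```

```text
6.675 [605.33239677   3.99093594  42.49944074] [-1.20735621 -0.94883878  8.14592405]
```

View pics/h3.png

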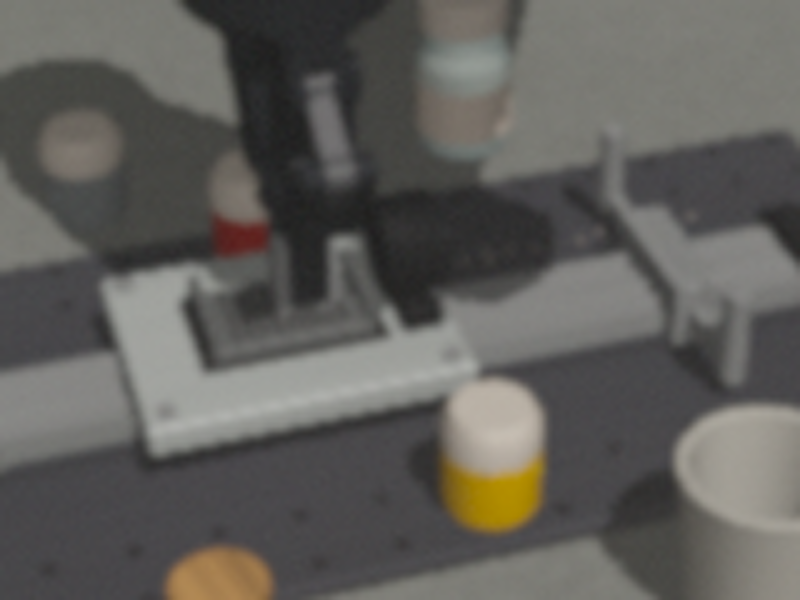

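The carriage followed the tip by about 19 mm with the pad down. About 85 mm remain, so I'll push on for 72 mm.

arm_command:
  steps: [0.003,0,0,0,0.005,0,0,0,0.006,0,0,0,0.006,0,0,0,0.006,0,0,0,0.006,0,0,0,0.006,0,0,0,0.006,0,0,0,0.006,0,0,0,0.006,0,0,0,0.006,0,0,0,0.004,0,0,0,0.003,0,0,0,0.003,0,0,0,0,0,0,0]

```text
clock: 8.55
position: [539.7, 33.8, 42.2]
ee_rot: [0.206, 0.978, 0.001, 0.002]
contact_force: [0.4, -1.8, 8.6]
gripper_width: -0.2
grasp_force: 4.4
```

arm_command:
  steps: [0.0015,0,0,0,0.0015,0,0,0,0.0015,0,0,0,0.0015,0,0,0,0,0,0,0]

```text
clock: 9.18
position: [534.5, 36.2, 42.2]
ee_rot: [0.207, 0.978, 0.001, 0.002]
contact_force: [-0.5, -1.6, 9.1]
gripper_width: -0.0
grasp_force: 4.4
```

arm_command:
  steps: [0.001,0,0,0,0.001,0,0,0,0.001,0,0,0,0.001,0,0,0,0,0,0,0]

```text
clock: 9.8
position: [530.9, 37.8, 42.2]
ee_rot: [0.206, 0.978, 0.001, 0.002]
contact_force: [-0.2, -1.6, 8.7]
gripper_width: -0.3
grasp_force: 4.4
```

arm_command:
  steps: [0.001,0,0,0,0.001,0,0,0,0.001,0,0,0,0,0,0,0]

```text
clock: 10.3
position: [528.3, 39.0, 42.3]
ee_rot: [0.206, 0.978, 0.001, 0.002]
contact_force: [0.1, -1.3, 10.2]
gripper_width: 0.0
grasp_force: 4.4
```

Run:
```python
from h import *
b=get_image("scene")[:,:,::-1]
s=read_state();p=s["position"];print(s["clock"],p,s["contact_force"])
B=cv2.resize(np.ascontiguousarray(b[150:240,230:350]),(800,600),interpolation=2)
cv2.imwrite("pics/h4.png",B)
```

```text
10.35 [528.32064586  38.95269815  42.27935833] [-0.11767054 -1.36152788  8.29357427]
```

View pics/h4.png

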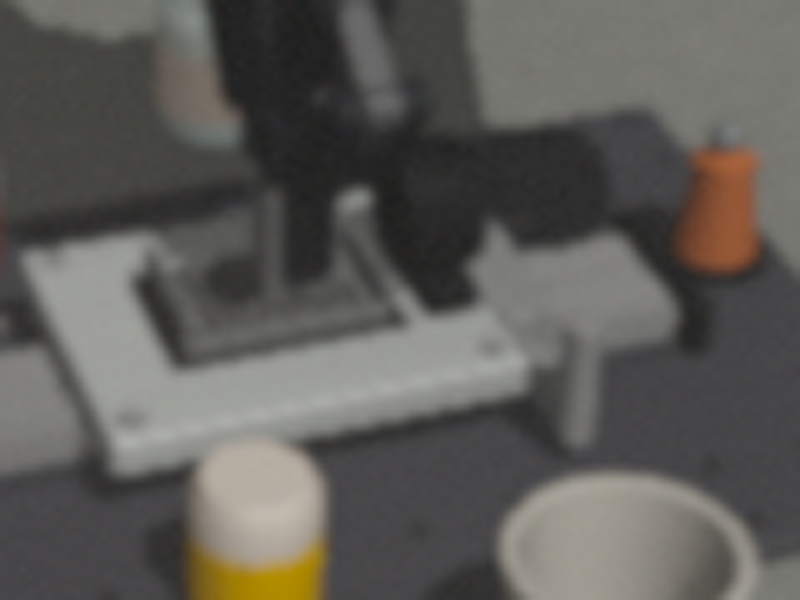

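The slab front (525,360) now nearly meets the stop, and the along-rail force is still low. I'll creep forward until contact shows.

arm_command:
  steps: [0.001,0,0,0,0.001,0,0,0,0,0,0,0]

```text
clock: 10.72
position: [527.8, 39.7, 42.7]
ee_rot: [0.206, 0.979, 0.001, 0.004]
contact_force: [2.3, -3.6, 9.1]
gripper_width: -0.1
grasp_force: 4.3
```

arm_command:
  steps: [0.001,0,0,0,0.001,0,0,0,0,0,0,0]

```text
clock: 11.1
position: [526.6, 40.8, 42.9]
ee_rot: [0.206, 0.979, 0.001, 0.004]
contact_force: [3.5, -3.2, 7.9]
gripper_width: 0.1
grasp_force: 4.2
```

The along-rail force rose from about 0.6 N to 4.5 N after 104 mm of travel, which matches the measured 103 mm gap, so the carriage is on the stop. I'll lift straight up to release the pad, then retreat.

arm_command:
  steps: [0,0,-0.001,0,0,0,-0.002,0,0,0,-0.002,0,0,0,-0.002,0,0,0,-0.003,0,0,0,-0.005,0,0,0,-0.01,0,0,0,-0.02,0,0,0,-0.03,0,0,0,-0.04,0,0,0,-0.04,0,0,0,-0.02,0,0,0,0,0]

```text
clock: 12.72
position: [523.0, 40.8, 217.3]
ee_rot: [0.207, 0.978, 0.001, 0.002]
contact_force: [-1.0, 0.4, -0.1]
gripper_width: 0.2
grasp_force: 0.0
```

arm_command:
  steps: [-0.03,-0.01,0,0,-0.03,-0.03,0,0,-0.03,-0.05,0,0,-0.03,-0.05,0,0,0,-0.05,0,0,0,-0.05,0,0,0,-0.05,0,0,0,-0.05,0,0,0,-0.04,0,0,0,-0.02,0,0,0,0,0,0,0,0,0,0]

```text
clock: 14.22
position: [470.3, -373.0, 214.8]
ee_rot: [0.207, 0.978, 0.0, -0.0]
contact_force: [-0.5, 0.1, -1.0]
gripper_width: 0.4
grasp_force: 0.0
```

Run:
```python
from h import *
a=get_image("top")[:,:,::-1];b=get_image("scene")[:,:,::-1]
s=read_state();print(s["clock"],s["position"],s["contact_force"])
A=cv2.resize(np.ascontiguousarray(a[165:295,190:320]),(400,400),interpolation=2);B=cv2.resize(np.ascontiguousarray(b[150:250,230:330]),(400,400),interpolation=2)
cv2.imwrite("pics/h5.png",np.hstack([A,B]))
```

```text
14.325 [ 470.59242884 -372.76967815  215.17762123] [ 0.43394497 -0.22636832  0.00933396]
```

View pics/h5.png

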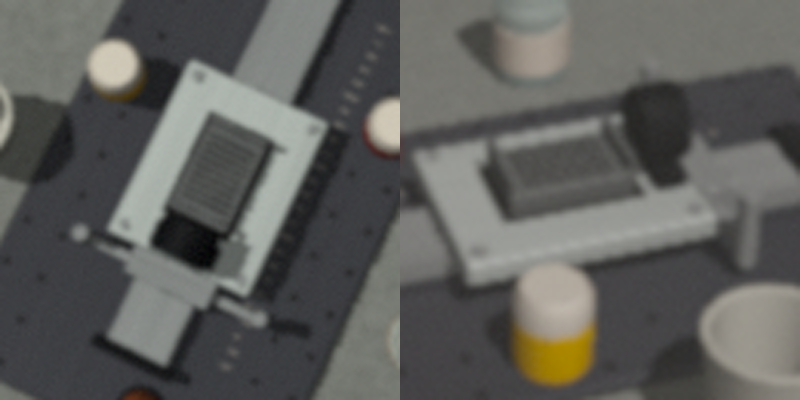

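The pad is up again with both ribs visible, and the slab front (mid at about (179,264) in the left crop) coincides with the stop's near edge. The pins (216,240) and (274,268) and the pots are where they were, so I'll hand in.

```bash
python3 -c "
from bench import *
print(job_done())"
```

```text
the job is handed in; nothing more can be done
None
```

The carriage was pushed with its pad pressed until its front rested on the stop, then the pad was let up so the brake holds it; the stop and pots looked unmoved in the last pictures, and the job was handed in at about 14 s.

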